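# Tug the centrifuge lid, free its lock if it is caught, and hold the lid open

## Task

The run is over, but this centrifuge's lid lock does not always let go by itself: give the lid a gentle tug up by its blue front grip, and only if the lock still holds it, slide the red manual release fully across towards the middle; leave the release alone if the lid comes freely. Then raise the lid about half open (some 45 degrees) by the grip and finish while still holding it there, since its strut is gone and it would fall shut. Leave everything else on the bench where it stands.

Things in the scene. Friction and masses are not known exactly. Their poses are not given: they have to be found in the camera images.
- centrifuge: White compact microcentrifuge, fixed on the bench, 253 (x) x 230 (y) x 128 mm high with the lid shut. Origin on the bench under its middle, z up; -x is its front, facing the robot within 0.35 rad. Its front nose (x from -0.128 to -0.062) has a flat deck 85 mm above the bench; the lid lies behind and above it.
- lid (a joint): Lid angle, rad: 0 shut (always at start), grows as the front rises, stop 1.5. Grey plate 183 x 206 mm, 107 to 128 mm above the bench, front edge at x = -0.078 in the centrifuge's frame. Takes 2 to 3 N at the grip to lift; falls shut if let go. Whether the lock has it is unseen: free, it just rises; caught, it gives 0.017 rad (3.5 mm at the grip), then resists by about 6 N per mm (sprung lock).
- lid_grip (a point): Dark blue tongue on the middle of the lid's front edge, over the nose deck: 26 mm wide (y), 16 thick (z), 40 long (x). This point: mid width and thickness, 22 mm before the lid's edge; lid shut: 116.5 mm above the bench, x = -0.100, y = 0 in the centrifuge's frame, axes as the centrifuge's, 23 mm of air below. Pinch it across y from above; it turns between the pads as the lid rises.
- lid_hinge (a point): Middle of the lid's hinge line, at the lid's back edge along the centrifuge's y: x = 0.105 in its frame, 112 mm above the bench. The grip's point swings round it: 205 mm in front and 4.5 mm higher when shut.
- release (a joint): Travel of the red manual release, m: 0 at rest, 0.018 fully across (hard stop). It slides along the centrifuge's +y, from the right end of the nose towards the middle, against 3 to 5 N, and stays where it is left. It draws the lock's bolt out of the lid, which is free from 13 mm on; the bolt then stays out.
- release_tab (a point): Centre of the top of the release's red tab on the nose deck, right of the grip: tab 12 x 12 mm, its top 16.5 mm above the deck (101.5 above the bench); at rest x = -0.100, y = -0.085 in the centrifuge's frame. Flat deck round it: 16 mm from the tab to the lid's edge (x), 24 mm to the machine's right side.
- tube_rack: Bystander: black rack with orange-capped tubes, 75 x 165 x 90 mm, left of the centrifuge. Origin under its middle.
- reagent_bottle: Bystander: brown bottle with blue cap, 68 mm across, 150 mm high, right of the centrifuge's back half. Origin under its middle.
- timer: Bystander: white bench timer, 55 x 75 x 24 mm, lying in front of the centrifuge. Origin under its middle.
- yellow_rack: Bystander: yellow microtube rack, 80 x 200 x 51 mm, far left. Origin under its middle.
- tip_box: Bystander: blue pipette-tip box with clear lid, 85 x 122 x 86 mm, far right. Origin under its middle.
- beaker: Bystander: empty glass beaker, 72 mm across, 95 mm high, front left. Origin under its middle.
- pipette: Bystander: grey pipette lying on the bench, 255 mm long, 26 mm wide, 25 mm high, front right. Origin under its middle, x along it.

How it is judged:
By the outcome, as a careful person would: the job done as asked, in the order asked, and still so for the second after the job is handed in, while the arm keeps its last pose, push and grip.
It also fails if it takes over 51 s, if anything falls off the work surface, if the arm or the gripper's body presses on something with over 40 N, if the wrist force passes 120 N, or if a joint passes its speed limit or range.

## Robot

A 7-joint arm with a two-finger parallel gripper is mounted at the origin on the work surface. World frame = base frame: x ahead of the robot, y to its left, z up, the work surface at z = 0. Lengths are in mm, angles in rad, forces in N, time in s.
With the tool pointing down it reaches from about 350 to 900 mm from the base axis. Payload 8.1 kg.
Tool frame: the origin (TCP) lies midway between the tips of the shut fingers; the grasp point (between the pads) lies 19 mm behind it (arm.grasp_offset is the distance from the TCP to the grasp point, in mm); z points along the fingers, y is the line along which they close (so a half turn about z gives the same grasp; the last joint's range is limited). The gripper opens to 92 mm and grips with 3 to 60 N. Pads are 19 mm wide; open, the fingers measure 130 mm over their backs; the gripper's body (75 mm by 190 mm) begins 47 mm behind the grasp point.
Start: joints at [-1.366, 0.434, 0.025, 1.573, -0.012, 1.134, -0.075], TCP at [189.379, 595.632, 226.742] pointing down, gripper open.
Joint ranges: [-2.62, 2.62], [-0.44, 2.09], [-1.27, 1.32], [0.08, 2.57], [-1.32, 4.46], [0.12, 2], [-2.74, 2.74]. Speed limits (rad/s): [2.22, 2.22, 3.01, 3.01, 3.14, 3.14, 3.14].

## Interface

Orientations are given as a unit quaternion [x, y, z, w].
In Python, from station import arm gives the robot as it stands.
- The arm moves only by the tool send_rows, never from a script. Its argument "plan" is a list of rows, each an object with "rot": the turn, a rotation vector about the tool's x, y, z in rad, a list of three; "translation": the shift along the tool's x, y, z in mm, a list of three; "jaw": the opening, from 0 (shut) to 1 (fully open). In form: [{"rot": [rx, ry, rz], "translation": [dx, dy, dz], "jaw": jaw}, ...]. A call has 1 to 12 rows; each row is the pose to reach, as a shift and turn from the pose commanded when the call began, along the tool's axes at that moment; what a row does not reach only later rows make up. A row lasts 1/8 s, in which the tool goes at most 62.5 mm and 10.7 degrees, less where a joint would pass 70% of its speed; a pose out of reach is approached as far as the arm can. A call with a gripper value outside its range is refused whole. The fingers move at their own pace and stop on an object; "squeeze" is the grip in N (left out, the last holds). Time passes only in rows, so rows that repeat a pose let the fingers close. It gives the time, the measured TCP pose, the force, the opening and the grip force at its end, in the units of the state.
- arm.state(): the state, without advancing time (a new reading comes with each control period).
- arm.snapshot(name): name is "scene" or "top"; returns a dict with "image" (420x560x3 uint8, red, green, blue), "mtx" (3x3 intrinsics, pixels), "eye" and "rotation" of the camera in the world. Camera axes: x right, y up, looking along -z (the intrinsics and any distortion apply to the point x, -y, -z); pixel columns grow to the right and rows downward; lengths in mm; the calibration is good to about 2 mm. A picture is of the moment at which its call begins. There is no depth.
- arm.sign_off(): hands the job in; it is judged then, once.
Trained networks look in a picture, given as the dict that the camera call returned (one of the last four; its "shot" number tells which), for a name from the list of things; names that differ only in an ending like _2 or _b are one class to them, and where a whole thing is asked for, a point or a joint stands for the part that bears it (a point fixed in the world has none). Each returns a list of dicts, best first, with "confidence" (0 to 1); they miss things now and then, are a little off and sometimes report something else, mostly with a low value. They report only what shows in the picture. A call takes as long as a camera call.
- arm.search_frame(picture, thing): "location" ([x, y, z] in mm, in the coordinates of the camera as it stood for that picture, good to about 4 mm: the middle of the surface that is visible of it).
- arm.regions_of(picture, thing): "mask" (420x560 bool, what is visible of it).
The state is a dict: "t": time; "joint_pos": joint angles; "dq": joint speeds; "effort": joint torques, N m; "tcp_pos": TCP position; "tcp_rot": TCP orientation; "ft_force": force on the tool from outside, world axes, zero at the start; "torque": the same for the moment, N m; "opening": opening from 0.0 (shut) to 1.0 (fully open); "gripper_force": force on a finger pad.
Only numpy, scipy, OpenCV 4.12 (cv2) and the standard library are available. Lean on these libraries where they do the work, as an engineer would, in place of code of your own. Each camera call takes 0.05 s, during which the arm holds its last target. There are 200 camera calls.

## Working session

There is one attempt and no reset: what is moved stays moved. The work goes in short steps, Python scripts to look and compute and a tool call to move; the robot and the scene stay as the last step left them, time stands still between calls to the robot, and variables do not carry over. Pictures are saved under pics/ and viewed, at most 10 in all, crops included, and the job is handed in when it is done.

Besides the shell and the picture viewer there is one more tool, called after "Call:" in YAML: its name, and indented under it one key for each argument. send_rows: Moves the arm, as the interface text tells. Its arguments: {"type":"object","properties":{"plan":{"type":"array"},"squeeze":{"type":"number"}},"required":["plan"]}

```bash
mkdir -p pics
cat > h.py <<'E'
import numpy as np, cv2
from station import arm
from scipy.spatial.transform import Rotation as R
def camR(p):
    r=np.array(p["rotation"],float)
    return r if r.shape==(3,3) else R.from_quat(r).as_matrix()
def toworld(p,l): return camR(p)@np.array(l)+np.array(p["eye"])
def proj(p,X):
    c=(np.atleast_2d(X)-np.array(p["eye"]))@camR(p)
    c=c*[1,-1,-1]; u=c@np.array(p["mtx"]).T
    return u[:,:2]/u[:,2:]
def ray(p,uv,z):
    d=np.linalg.inv(p["mtx"])@[uv[0],uv[1],1]; d=camR(p)@(d*[1,-1,-1]); e=np.array(p["eye"])
    return e+d*(z-e[2])/d[2]
E
python3 - <<'E'
from h import *
ims=[]
for n in ["scene","top"]:
    p=arm.snapshot(n); ims.append(p["image"])
    print(n,p["eye"],p["rotation"],[k for k in p])
    for t in ["centrifuge","lid_grip","release_tab","lid_hinge","timer","reagent_bottle","tube_rack","beaker","pipette"]:
        r=arm.search_frame(p,t)
        for q in r[:2]: print(t,np.round(toworld(p,q["location"]),1),round(q["confidence"],2))
    for t in ["lid_grip","release_tab"]:
        for q in arm.regions_of(p,t)[:1]:
            m=q["mask"];ys,xs=np.nonzero(m);c=(xs.mean(),ys.mean());print("mask",t,c,m.sum(),q["confidence"],ray(p,c,124 if t=="lid_grip" else 101))
    cv2.imwrite(f"pics/{n}0.png",p["image"][:,:,::-1])
print(arm.state(),arm.grasp_offset)
E
```

```text
scene [1127.50602655 1055.77766231 1177.24793409] [0.10991655 0.39427776 0.88197052 0.23364803] ['image', 'mtx', 'eye', 'rotation', 'shot']
centrifuge [646.1 146.4 114.9] 0.6
lid_grip [634.1 118.2 126.1] 0.95
lid_grip [ 291.6 -395.2   20.1] 0.51
lid_hinge [634.6 118.2 131.8] 0.68
timer [415.8 132.9  20.1] 0.82
reagent_bottle [722.4 -54.9  96.8] 0.9
tube_rack [584.4 339.2  58.8] 0.67
beaker [345.1 423.1  70. ] 0.6
pipette [ 291.8 -393.3   17.1] 0.53
mask lid_grip (np.float64(265.466966966967), np.float64(237.06846846846847)) 3330 0.88 [628.47359198 112.17548098 124.        ]
top [ 387.94000625   54.07643942 1434.11614634] [-0.02753507  0.03476784  0.71050547 -0.70229267] ['image', 'mtx', 'eye', 'rotation', 'shot']
centrifuge [596.9  98.8 129.2] 0.65
centrifuge [ 272.1 -404.    21.5] 0.39
lid_grip [614.8 104.4 125. ] 0.56
lid_hinge [615.4 103.4 127. ] 0.86
timer [414.7 117.2  21.3] 0.8
reagent_bottle [692.7 -64.8 105.8] 0.92
tube_rack [556.8 319.8  58.2] 0.86
beaker [333.4 429.5  49.2] 0.96
pipette [ 277.9 -402.6   21.4] 0.76
mask lid_grip (np.float64(260.6660569636791), np.float64(170.04912464071074)) 3827 0.73 [616.88672642 105.92921491 124.        ]
{'t': 1.2, 'joint_pos': array([-1.36559941,  0.43449866,  0.02501932,  1.57322915, -0.01155671,
        1.13401403, -0.07509789]), 'dq': array([-7.72171427e-04,  3.91599352e-04,  1.00175924e-03,  3.02910214e-04,
        4.38171294e-05, -1.90038852e-03,  1.34812494e-03]), 'effort': array([-2.78613588e-04, -6.67670989e+01,  9.83804315e-01, -3.14809263e+01,
       -6.06029830e-02,  3.24779470e-02,  1.11056926e-05]), 'tcp_pos': array([189.39977132, 595.60477502, 226.73161804]), 'tcp_rot': array([ 1.53332330e-01,  9.88174679e-01, -4.22598373e-06,  2.94822002e-05]), 'ft_force': array([0.476062  , 0.18467538, 0.19029199]), 'torque': array([-0.04287415, -0.02241117,  0.05966676]), 'gripper_force': 0.0, 'opening': 0.9985717830401935} 18.8
```

View pics/top0.png

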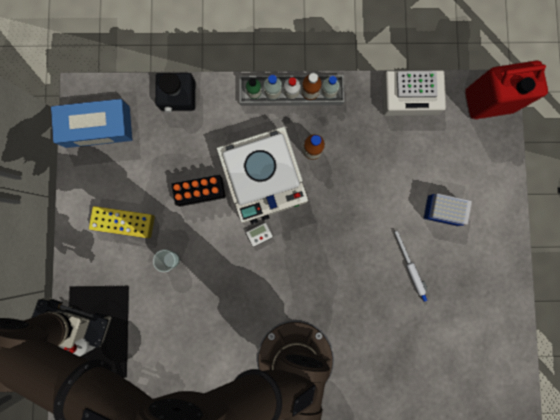

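View pics/scene0.png

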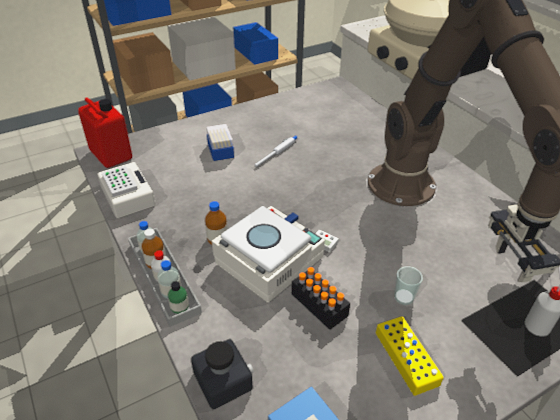

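Run:
```python
from h import *
import pickle
out=[]
T=arm.state()["tcp_pos"]
for n,(x0,y0,w,h) in {"top":(205,115,120,140),"scene":(200,190,150,115)}.items():
    p=arm.snapshot(n); pickle.dump(p,open(f"{n}.pkl","wb"))
    print(n,np.round(p["mtx"],1).tolist(),"tcp",proj(p,T),"base",proj(p,[0,0,0]))
    c=cv2.resize(p["image"][y0:y0+h,x0:x0+w],None,fx=4,fy=4,interpolation=cv2.INTER_CUBIC)
    hsv=cv2.cvtColor(p["image"],cv2.COLOR_RGB2HSV).astype(int)
    H,S,V=hsv[...,0],hsv[...,1],hsv[...,2]
    for nm,m in {"red":((H<6)|(H>174))&(S>150)&(V>60),"blue":(H>105)&(H<130)&(S>110)&(V<170)}.items():
        k,l,st,ce=cv2.connectedComponentsWithStats(m.astype(np.uint8))
        for i in range(1,k):
            if x0<ce[i][0]<x0+w and y0<ce[i][1]<y0+h and st[i][4]>5: print(nm,ce[i],st[i])
    out.append(c)
    cv2.imwrite(f"pics/{n}_c.png",c[:,:,::-1])
# wider check of arm region in top
p=pickle.load(open("top.pkl","rb")); c=p["image"].copy()
for X in (T,[0,0,0]):
    u=proj(p,X)[0]; cv2.drawMarker(c,(int(u[0]),int(u[1])),(0,255,0),0,10)
p=pickle.load(open("scene.pkl","rb")); d=p["image"].copy()
for X in (T,[0,0,0]):
    u=proj(p,X)[0]; cv2.drawMarker(d,(int(u[0]),int(u[1])),(0,255,0),0,10)
o=np.zeros((600,800,3),np.uint8); o[:560,:480]=out[0]; 
o[0:280,480:800]=cv2.resize(d[170:275+5,360:560][:, :],(320,280)); o[280:560,480:800]=cv2.resize(c[280:420,0:340],(320,280))
cv2.imwrite("pics/mix.png",o[:,:,::-1])
```

```text
top [[416.3, 0.0, 281.8], [0.0, 416.3, 205.3], [0.0, 0.0, 1.0]] tcp [[ 87.4154322 314.7383185]] base [[295.20068064 358.09536079]]
red [296.61538462 194.92307692] [294 193   7   5  26]
red [258.125 208.125] [257 207   3   3   8]
blue [315.54651163 139.69767442] [311 135  10  11  86]
blue [271.16 201.32] [267 196   9  12  75]
scene [[510.4, 0.0, 282.0], [0.0, 510.4, 210.8], [0.0, 0.0, 1.0]] tcp [[510.37699833 265.58894564]] base [[400.59407896 183.80262589]]
blue [214.07142857 208.39285714] [210 206   9   5  28]
blue [291.5974026  217.58441558] [285 213  13  10  77]
```

View pics/mix.png

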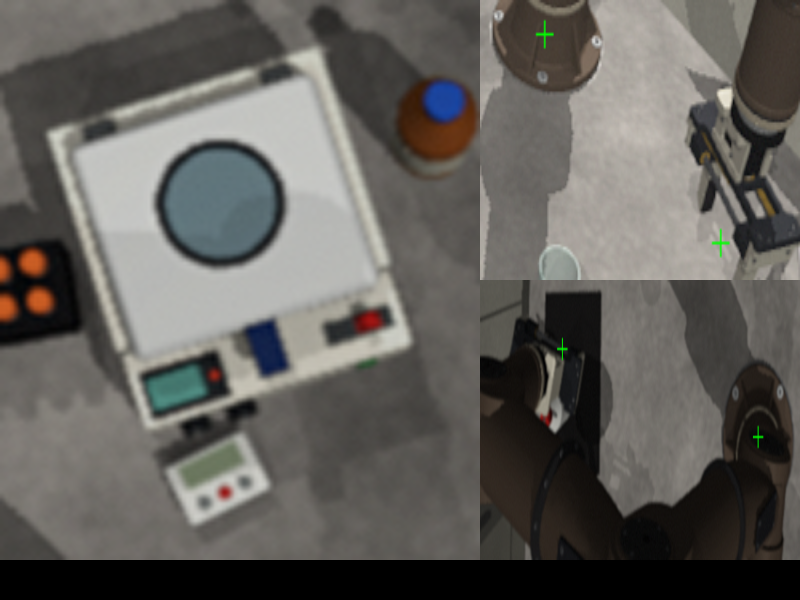

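View pics/scene_c.png

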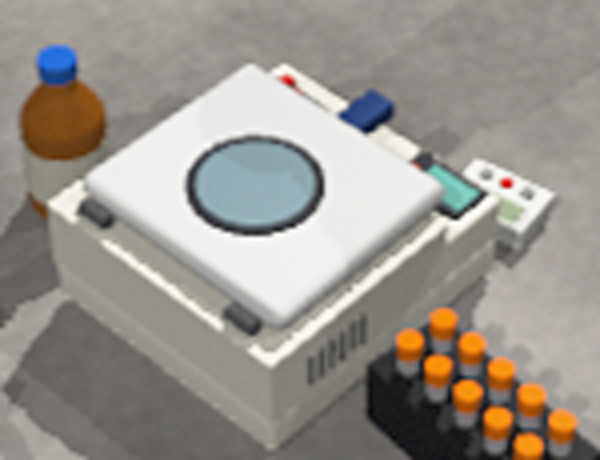

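```bash
cat > fit.py <<'E'
from h import *
import pickle
from scipy.optimize import least_squares
M={"top":((205,115),[((142,353),(-78,103,127)),((379,283),(-78,-103,127)),((74,148),(105,103,127)),((305,78),(105,-103,127)),((147,428),(-126,113,85)),((412,345),(-126,-113,85)),((268,348),(-98,0,124.5)),((369,321),(-101,-85,100))]),
"scene":((200,190),[((442,190),(-78,103,125)),((276,320),(105,103,125)),((88,183),(105,-103,125)),((255,64),(-78,-103,128)),((370,104),(-98,0,123))])}
P={n:pickle.load(open(n+".pkl","rb")) for n in M}
def W(v,X):
    X=np.array(X,float); c,s=np.cos(v[2]),np.sin(v[2])
    return X@np.array([[c,s,0],[-s,c,0],[0,0,1]])+[v[0],v[1],0]
def res(v,ns):
    r=[]
    for n in ns:
        o,l=M[n]; uv=np.array([a for a,_ in l])/4+np.array(o)
        r.append(proj(P[n],W(v,[b for _,b in l]))-uv)
    return np.vstack(r).ravel()
if __name__=="__main__":
    for ns in (["top"],["scene"],["top","scene"]):
        s=least_squares(res,[600,100,0.2],args=(ns,),x_scale=[100,100,1]); v=s.x
        print(ns,v,"rms",np.sqrt(np.mean(s.fun**2)));print(np.round(s.fun.reshape(-1,2),1).tolist())
        for nm,X in {"grip":(-100,0,116.5),"tab":(-100,-85,101.5),"hinge":(105,0,112)}.items(): print(nm,np.round(W(v,[X])[0],1))
E
python3 fit.py
```

```text
['top'] [6.07837482e+02 9.97780496e+01 3.00129739e-01] rms 1.25835183941608
[[-1.6, 2.7], [1.3, 0.3], [-1.7, -0.6], [2.1, -2.4], [-0.1, 0.0], [-0.2, -0.5], [0.0, 0.0], [0.3, 0.4]]
grip [512.3  70.2 116.5]
tab [537.4 -11.  101.5]
hinge [708.1 130.8 112. ]
['scene'] [6.11240288e+02 1.05513657e+02 2.91419122e-01] rms 1.5191340969161429
[[2.7, -0.4], [0.5, 0.9], [-2.5, -1.3], [-0.3, -1.7], [-0.6, 1.8]]
grip [515.5  76.8 116.5]
tab [539.9  -4.6 101.5]
hinge [711.8 135.7 112. ]
['top', 'scene'] [6.08799028e+02 1.01240312e+02 2.98379105e-01] rms 1.4967266636702774
[[-2.1, 2.3], [0.8, 0.1], [-2.2, -1.0], [1.7, -2.7], [-0.7, -0.3], [-0.7, -0.7], [-0.5, -0.3], [-0.2, 0.1], [2.6, -1.8], [0.9, -0.4], [-2.3, -2.3], [-0.5, -2.7], [-0.8, 0.6]]
grip [513.2  71.8 116.5]
tab [538.2  -9.4 101.5]
hinge [709.2 132.1 112. ]
```

```bash
cat >> h.py <<'E'
V=[608.3,100.3,0.300]   # centrifuge pose x,y,yaw
def m2w(X,v=None):
    v=v or V; c,s=np.cos(v[2]),np.sin(v[2]); X=np.array(X,float)
    return np.array([v[0]+c*X[0]-s*X[1],v[1]+s*X[0]+c*X[1],X[2]])
def tool(tilt=0):   # tilt: follows the lid opening
    return R.from_euler('z',V[2])*R.from_euler('y',tilt)*R.from_matrix([[-1,0,0],[0,1,0],[0,0,-1]])
def go(Xm,tilt=0,v=None):
    s=arm.state(); q=R.from_quat(s["tcp_rot"])
    print("tr",np.round(q.inv().apply(m2w(Xm,v)-s["tcp_pos"]),1),"rot",np.round((q.inv()*tool(tilt)).as_rotvec(),3))
E
python3 -c "
from h import *
go((-104,0,205))"
```

```text
tr [-464.  -404.5   21.7] rot [ 0.     0.    -0.608]
```

Call:
send_rows:
  plan:
    - {"rot":[0,0,-0.608],"translation":[-464,-404.5,21.7],"jaw":0.8}
    - {"rot":[0,0,-0.608],"translation":[-464,-404.5,21.7],"jaw":0.8}
    - {"rot":[0,0,-0.608],"translation":[-464,-404.5,21.7],"jaw":0.8}
    - {"rot":[0,0,-0.608],"translation":[-464,-404.5,21.7],"jaw":0.8}
    - {"rot":[0,0,-0.608],"translation":[-464,-404.5,21.7],"jaw":0.8}
    - {"rot":[0,0,-0.608],"translation":[-464,-404.5,21.7],"jaw":0.8}
    - {"rot":[0,0,-0.608],"translation":[-464,-404.5,21.7],"jaw":0.8}
    - {"rot":[0,0,-0.608],"translation":[-464,-404.5,21.7],"jaw":0.8}
    - {"rot":[0,0,-0.608],"translation":[-464,-404.5,21.7],"jaw":0.8}
    - {"rot":[0,0,-0.608],"translation":[-464,-404.5,21.7],"jaw":0.8}
    - {"rot":[0,0,-0.608],"translation":[-464,-404.5,21.7],"jaw":0.8}
    - {"rot":[0,0,-0.608],"translation":[-464,-404.5,21.7],"jaw":0.8}

```text
t: 2.8
tcp_pos: [508.8, 70.0, 205.0]
tcp_rot: [-0.149, 0.989, 0.0, -0.0]
ft_force: [0.2, 1.0, 0.1]
opening: 0.799
gripper_force: 0.0
```

Call:
send_rows:
  plan:
    - {"rot":[0,0,0],"translation":[0,0,50],"jaw":0.8}
    - {"rot":[0,0,0],"translation":[0,0,75],"jaw":0.8}
    - {"rot":[0,0,0],"translation":[0,0,75],"jaw":0.8}

```text
t: 3.18
tcp_pos: [507.1, 70.9, 128.7]
tcp_rot: [-0.151, 0.989, 0.0, -0.002]
ft_force: [-0.0, -0.1, -0.5]
opening: 0.804
gripper_force: 0.0
```

Run:
```python
from h import *
o=[]
for n,(x0,y0,w,h) in {"scene":(230,170,120,100),"top":(225,150,100,100)}.items():
    p=arm.snapshot(n); c=p["image"].copy()
    o.append(cv2.resize(c[y0:y0+h,x0:x0+w],(400,400*h//w)))
    print(proj(p,arm.state()["tcp_pos"]))
h=max(a.shape[0] for a in o)
cv2.imwrite("pics/h1.png",np.hstack([np.pad(a,((0,h-a.shape[0]),(0,0),(0,0))) for a in o])[:,:,::-1])
```

```text
[[293.45676715 213.87485993]]
[[272.05094215 203.45529948]]
```

View pics/h1.png

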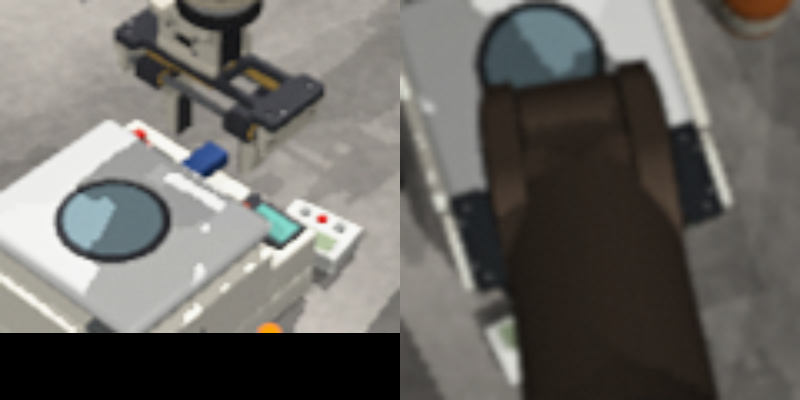

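Call:
send_rows:
  plan:
    - {"rot":[0,0,0],"translation":[-2,2,15],"jaw":0.8}
    - {"rot":[0,0,0],"translation":[-2,2,30],"jaw":0.8}
    - {"rot":[0,0,0],"translation":[-2,2,30],"jaw":0.6}
    - {"rot":[0,0,0],"translation":[-2,2,30],"jaw":0.4}
    - {"rot":[0,0,0],"translation":[-2,2,30],"jaw":0.2}
    - {"rot":[0,0,0],"translation":[-2,2,30],"jaw":0.2}
    - {"rot":[0,0,0],"translation":[-2,2,30],"jaw":0.2}
    - {"rot":[0,0,0],"translation":[-2,2,30],"jaw":0.2}
  squeeze: 4

```text
t: 4.28
tcp_pos: [511.1, 70.0, 100.3]
tcp_rot: [-0.149, 0.989, -0.001, 0.001]
ft_force: [2.8, -7.5, -0.2]
opening: 0.292
gripper_force: 4.0
```

```bash
python3 -c "
from h import *
s=arm.state();print(s['tcp_pos'],s['ft_force'],s['opening'],s['gripper_force'],s['joint_pos'].round(2)); go((-102,0,100))
print(R.from_euler('z',V[2]).inv().apply(s['tcp_pos']-[V[0],V[1],0]),R.from_euler('z',V[2]).inv().apply(s['ft_force']))"
```

```text
[511.12747878  70.03450105 100.26267276] [ 2.82846978 -7.51993165 -0.20798182] 0.2919284082675146 4.007473737001419 [-0.36  0.41  0.16  1.99 -0.09  0.74  1.72]
tr [0.2 0.2 0.3] rot [-0.002  0.001 -0.001]
[-101.77652177   -0.19729195  100.26267276] [ 0.47984864 -8.01993507 -0.20798182]
```

Call:
send_rows:
  plan:
    - {"rot":[0,0,0],"translation":[0,-2.2,0],"jaw":0.2}
    - {"rot":[0,0,0],"translation":[0,-2.2,0],"jaw":0.2}
    - {"rot":[0,0,0],"translation":[0,-2.2,0],"jaw":0.2}
  squeeze: 20

```text
t: 4.65
tcp_pos: [511.2, 69.6, 100.2]
tcp_rot: [-0.149, 0.989, -0.0, 0.0]
ft_force: [1.7, -4.1, 1.3]
opening: 0.283
gripper_force: 20.0
```

Call:
send_rows:
  plan:
    - {"rot":[0,0,0],"translation":[0,0,-1.5],"jaw":0.2}
    - {"rot":[0,0,0],"translation":[0,0,-3],"jaw":0.2}
    - {"rot":[0,0,0],"translation":[0,0,-4.5],"jaw":0.2}
    - {"rot":[0,0,0],"translation":[0,0,-6],"jaw":0.2}
    - {"rot":[0,0,0],"translation":[0,0,-7],"jaw":0.2}
    - {"rot":[0,0,0],"translation":[0,0,-7],"jaw":0.2}
    - {"rot":[0,0,0],"translation":[0,0,-7],"jaw":0.2}

```text
t: 5.52
tcp_pos: [511.4, 69.6, 107.0]
tcp_rot: [-0.149, 0.989, -0.0, 0.0]
ft_force: [2.9, -4.0, -3.2]
opening: 0.283
gripper_force: 20.0
```

```bash
cat > arc.py <<'E'
from h import *
import sys,json
def tcp(th,k=0.45):
    r=R.from_euler('y',th).apply([-206.8,0,7.0])
    return np.array([105,0,112])+r+R.from_euler('y',k*th).apply([0,0,-18.8])
def rows(a,b,n):
    Q0=R.from_euler('y',.45*a if a>.05 else 0)*R.from_matrix([[-1,0,0],[0,1,0],[0,0,-1]])
    p0=tcp(a,.45 if a>.05 else 0); o=[]
    for t in np.linspace(a,b,n+1)[1:]:
        d=Q0.inv().apply(tcp(t)-p0); w=(Q0.inv()*R.from_euler('y',.45*t)*R.from_matrix([[-1,0,0],[0,1,0],[0,0,-1]])).as_rotvec()
        o.append(([round(x,3) for x in w],[round(x,1) for x in d]))
    return o
for r in rows(0.033,0.4,12): print(*r)
print()
for r in rows(0.4,0.785,12): print(*r)
E
python3 arc.py
```

```text
[np.float64(0.0), np.float64(0.029), np.float64(0.0)] [np.float64(0.0), np.float64(0.0), np.float64(-6.3)]
[np.float64(0.0), np.float64(0.042), np.float64(0.0)] [np.float64(-0.4), np.float64(0.0), np.float64(-12.6)]
[np.float64(0.0), np.float64(0.056), np.float64(0.0)] [np.float64(-1.1), np.float64(0.0), np.float64(-18.9)]
[np.float64(0.0), np.float64(0.07), np.float64(0.0)] [np.float64(-1.9), np.float64(0.0), np.float64(-25.1)]
[np.float64(0.0), np.float64(0.084), np.float64(0.0)] [np.float64(-2.9), np.float64(0.0), np.float64(-31.4)]
[np.float64(0.0), np.float64(0.097), np.float64(0.0)] [np.float64(-4.2), np.float64(0.0), np.float64(-37.5)]
[np.float64(0.0), np.float64(0.111), np.float64(0.0)] [np.float64(-5.6), np.float64(0.0), np.float64(-43.7)]
[np.float64(0.0), np.float64(0.125), np.float64(0.0)] [np.float64(-7.2), np.float64(0.0), np.float64(-49.7)]
[np.float64(0.0), np.float64(0.139), np.float64(0.0)] [np.float64(-8.9), np.float64(0.0), np.float64(-55.8)]
[np.float64(0.0), np.float64(0.152), np.float64(0.0)] [np.float64(-10.9), np.float64(0.0), np.float64(-61.7)]
[np.float64(
[... 820 characters left out ...]
2.0), np.float64(0.0), np.float64(-37.4)]
[np.float64(0.0), np.float64(0.101), np.float64(0.0)] [np.float64(-14.7), np.float64(0.0), np.float64(-43.4)]
[np.float64(0.0), np.float64(0.116), np.float64(0.0)] [np.float64(-17.6), np.float64(0.0), np.float64(-49.3)]
[np.float64(0.0), np.float64(0.13), np.float64(0.0)] [np.float64(-20.7), np.float64(0.0), np.float64(-55.0)]
[np.float64(0.0), np.float64(0.144), np.float64(0.0)] [np.float64(-23.9), np.float64(0.0), np.float64(-60.7)]
[np.float64(0.0), np.float64(0.159), np.float64(0.0)] [np.float64(-27.3), np.float64(0.0), np.float64(-66.3)]
[np.float64(0.0), np.float64(0.173), np.float64(0.0)] [np.float64(-30.9), np.float64(0.0), np.float64(-71.7)]
```

Call:
send_rows:
  plan:
    - {"rot":[0,0.015,0],"translation":[0,0,-3],"jaw":0.2}
    - {"rot":[0,0.029,0],"translation":[0,0,-6.3],"jaw":0.2}
    - {"rot":[0,0.035,0],"translation":[-0.2,0,-9.5],"jaw":0.2}
    - {"rot":[0,0.042,0],"translation":[-0.4,0,-12.6],"jaw":0.2}

```text
t: 6.02
tcp_pos: [511.8, 69.8, 119.6]
tcp_rot: [-0.149, 0.989, -0.003, -0.021]
ft_force: [4.2, -4.1, -3.5]
opening: 0.283
gripper_force: 20.0
```

Run:
```python
from h import *
p=arm.snapshot("scene"); c=cv2.resize(p["image"][170:270,230:350],(480,400),interpolation=cv2.INTER_CUBIC)
cv2.imwrite("pics/h2.png",c[:,:,::-1])
```

```text
(no output)
```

View pics/h2.png

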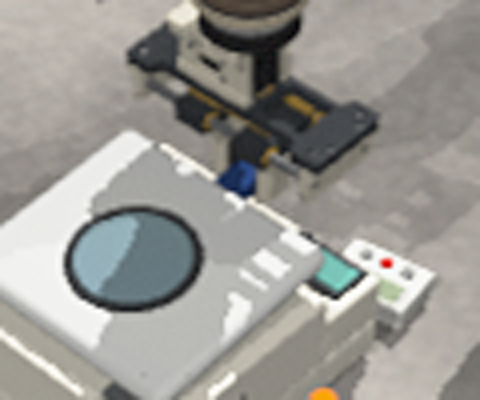

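The lid is rising freely with the grip (front edge now hides the red tab, force only about 3.5 N), so the release stays alone.

```bash
python3 -c "
from arc import rows
print('----')
for r in rows(0.094,0.44,12): print([float(x) for x in r[0]][1],[float(x) for x in r[1]])
print()
for r in rows(0.44,0.79,12): print([float(x) for x in r[0]][1],[float(x) for x in r[1]])
" | sed '1,/----/d'
```

```text
0.013 [-0.4, 0.0, -5.9]
0.026 [-0.9, 0.0, -11.9]
0.039 [-1.6, 0.0, -17.8]
0.052 [-2.4, 0.0, -23.6]
0.065 [-3.5, 0.0, -29.5]
0.078 [-4.7, 0.0, -35.3]
0.091 [-6.0, 0.0, -41.0]
0.104 [-7.6, 0.0, -46.8]
0.117 [-9.2, 0.0, -52.4]
0.13 [-11.1, 0.0, -58.1]
0.143 [-13.1, 0.0, -63.6]
0.156 [-15.3, 0.0, -69.1]

0.013 [-1.5, 0.0, -5.8]
0.026 [-3.1, 0.0, -11.5]
0.039 [-4.9, 0.0, -17.2]
0.053 [-6.9, 0.0, -22.8]
0.066 [-9.1, 0.0, -28.4]
0.079 [-11.4, 0.0, -33.9]
0.092 [-13.8, 0.0, -39.3]
0.105 [-16.5, 0.0, -44.6]
0.118 [-19.2, 0.0, -49.9]
0.131 [-22.2, 0.0, -55.0]
0.144 [-25.2, 0.0, -60.1]
0.158 [-28.4, 0.0, -65.1]
```

Call:
send_rows:
  plan:
    - {"rot":[0,0.013,0],"translation":[-0.4,0,-5.9],"jaw":0.2}
    - {"rot":[0,0.026,0],"translation":[-0.9,0,-11.9],"jaw":0.2}
    - {"rot":[0,0.039,0],"translation":[-1.6,0,-17.8],"jaw":0.2}
    - {"rot":[0,0.052,0],"translation":[-2.4,0,-23.6],"jaw":0.2}
    - {"rot":[0,0.065,0],"translation":[-3.5,0,-29.5],"jaw":0.2}
    - {"rot":[0,0.078,0],"translation":[-4.7,0,-35.3],"jaw":0.2}
    - {"rot":[0,0.091,0],"translation":[-6,0,-41],"jaw":0.2}
    - {"rot":[0,0.104,0],"translation":[-7.6,0,-46.8],"jaw":0.2}
    - {"rot":[0,0.117,0],"translation":[-9.2,0,-52.4],"jaw":0.2}
    - {"rot":[0,0.13,0],"translation":[-11.1,0,-58.1],"jaw":0.2}
    - {"rot":[0,0.143,0],"translation":[-13.1,0,-63.6],"jaw":0.2}
    - {"rot":[0,0.156,0],"translation":[-15.3,0,-69.1],"jaw":0.2}

```text
t: 7.58
tcp_pos: [528.0, 74.8, 187.9]
tcp_rot: [-0.149, 0.984, -0.015, -0.099]
ft_force: [0.7, -5.3, -2.8]
opening: 0.278
gripper_force: 20.0
```

Call:
send_rows:
  plan:
    - {"rot":[0,0.013,0],"translation":[-1.5,0,-5.8],"jaw":0.2}
    - {"rot":[0,0.026,0],"translation":[-3.1,0,-11.5],"jaw":0.2}
    - {"rot":[0,0.039,0],"translation":[-4.9,0,-17.2],"jaw":0.2}
    - {"rot":[0,0.053,0],"translation":[-6.9,0,-22.8],"jaw":0.2}
    - {"rot":[0,0.066,0],"translation":[-9.1,0,-28.4],"jaw":0.2}
    - {"rot":[0,0.079,0],"translation":[-11.4,0,-33.9],"jaw":0.2}
    - {"rot":[0,0.092,0],"translation":[-13.8,0,-39.3],"jaw":0.2}
    - {"rot":[0,0.105,0],"translation":[-16.5,0,-44.6],"jaw":0.2}
    - {"rot":[0,0.118,0],"translation":[-19.2,0,-49.9],"jaw":0.2}
    - {"rot":[0,0.131,0],"translation":[-22.2,0,-55],"jaw":0.2}
    - {"rot":[0,0.144,0],"translation":[-25.2,0,-60.1],"jaw":0.2}
    - {"rot":[0,0.158,0],"translation":[-28.4,0,-65.1],"jaw":0.2}

```text
t: 9.07
tcp_pos: [566.0, 86.8, 246.6]
tcp_rot: [-0.147, 0.973, -0.027, -0.177]
ft_force: [-3.4, -5.6, 2.9]
opening: 0.282
gripper_force: 20.0
```

Call:
send_rows:
  plan:
    - {"rot":[0,0,0],"translation":[0,0,0],"jaw":0.2}
    - {"rot":[0,0,0],"translation":[0,0,0],"jaw":0.2}
    - {"rot":[0,0,0],"translation":[0,0,0],"jaw":0.2}
    - {"rot":[0,0,0],"translation":[0,0,0],"jaw":0.2}

```text
t: 9.57
tcp_pos: [566.0, 86.7, 246.5]
tcp_rot: [-0.147, 0.973, -0.027, -0.177]
ft_force: [-5.3, -5.8, 3.3]
opening: 0.281
gripper_force: 20.0
```

Run:
```python
from h import *
s=arm.state(); q=R.from_quat(s["tcp_rot"]); g=s["tcp_pos"]-q.apply([0,0,18.8])
d=R.from_euler('z',-V[2]).apply(g-[V[0],V[1],0])-[105,0,112]; print(d,np.hypot(d[0],d[2]),np.arctan2(d[2],-d[0])-np.arctan2(7,206.8),s["ft_force"],s["gripper_force"],s["t"])
p=arm.snapshot("scene"); c=cv2.resize(p["image"][130:290,190:370],(720,600)[:2] if 0 else (675,600),interpolation=cv2.INTER_CUBIC)
cv2.imwrite("pics/h3.png",c[:,:,::-1])
```

```text
[-142.84521684   -0.47551534  152.12203089] 208.67646790241818 0.7830019084179535 [-5.2760793 -5.8347476  3.2646773] 19.99836176633835 9.575
```

View pics/h3.png

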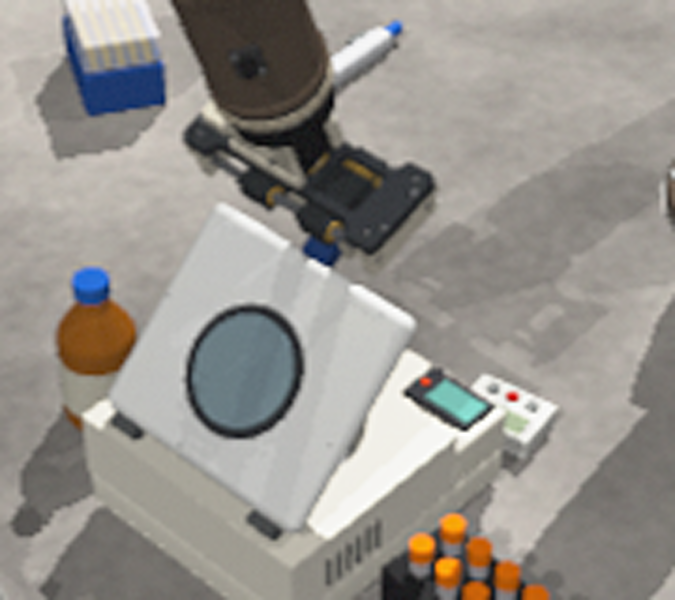

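The picture shows the lid about half open (45°), with the blue grip at about (320, 250) still held between the fingers. Nothing else on the bench has moved.

```bash
python3 -c "
from station import arm
print(arm.sign_off())"
```

```text
the job is handed in; nothing more can be done
None
```

The lid came freely on the gentle tug, so I left the red release alone; the lid is now about 45° open, the gripper is still holding it by the grip, and the job is handed in.

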